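Extend the folding hand truck's handle to its second stop and keep hold of it

TASK

The little folding hand truck lies folded on the closet shelf with its handle pushed in and locked. Press its red release button all the way down and let go of it, so that the handle springs out a little; then grip the handle's black bar between the fingers, pull it straight out past the first click to the second stop, where the red button pops up again, and finish still gripping the bar with the handle extended. Do not drag the truck along the shelf, lift it, or disturb the tools lying round it.

Things in the scene. Friction and masses are not known exactly. Their poses are not given: they have to be found in the camera images.
- truck: Folding hand truck lying folded flat, loose, about 4 kg, 510 x 270 x 75 mm high. Origin on the shelf straight below the red button; x along the truck away from the handle (the handle pulls out along -x), z up. At the origin a black moulded head 60 (x) x 250 (y), 58 high; behind it tubes, toe plate and wheels to x = +425. Shelf friction holds it against a level pull of about 17 N.
- button_top (a point): Centre of the flat top of the red round push button, 28 mm across, in the middle of the truck's black head. Up, its top is 70 mm above the shelf, 12 mm above the head; it is pressed straight down. The point moves with the button.
- button (a joint): Travel of the red button (m): 0 up, handle locked; 0.007 fully down (takes about 4 N, spring return). Pressed fully it frees the handle, which springs out about 20 mm. Let go, it then stays about 0.004 down while the handle is between stops, and pops up to 0 by itself at each stop.
- grip (a point): Middle of the handle's black grip bar: round, 26 mm thick, 200 mm long, along the truck's y, axis 42 mm above the shelf; 20 mm steel tubes run from its ends into the head (grey collars there, 14 mm proud). Handle in: 70 mm from the button's axis on the truck's -x side, 27 mm free between bar and head; about 20 mm more once sprung out. Moves with the handle.
- handle (a joint): How far the handle is out (m): 0 in and locked; about 0.02 once sprung out; 0.075 first stop (click; it will not push back in, but a steady 4 to 5 N pulls it on); 0.149 to 0.153 second stop (click and firm end; pulled further, the truck itself drags). Between stops it slides at about 2 N.
- mallet: Bystander: wooden mallet lying on the shelf to the truck's +y side of the handle, head 65 x 100 x 52 mm, stick 190 mm long pointing away from the truck. Origin under the middle of the head.
- screwdriver: Bystander: yellow-handled screwdriver 200 mm long lying at the truck's -y side. Origin on the shelf under it, x along it.
- pliers: Bystander: steel pliers with red grips, 180 x 65 x 16 mm, lying at the truck's -y side. Origin on the shelf under them, near the pivot.
- level: Bystander: aluminium spirit level 240 x 50 x 22 mm lying flat at the truck's +y side, beside the truck's head and tubes. Origin under its middle, x along it.

How it is judged:
On the way, in this order (a step that is already met when the one before it is completed fails the run):
1. the red button is pressed fully down (value of joint button above 0.006 m), for 0.05 s.
2. the button is let go and the handle has sprung out (value of joint handle above 0.01 m and contact force between each of the arm, the fingers and button below 0.1 N), for 0.2 s.
3. the gripped handle is at its second stop and the button has popped up (value of joint handle above 0.1475 m and value of joint button below 0.0015 m and contact force between the fingers and handle above 2 N), for 0.2 s.
At the end, for the whole second after the job is handed in: Handle over 147.5 mm out (second stop), button up (under 1.5 mm down), bar gripped with over 2 N, grasp point within 20 mm of the bar axis along the truck and 30 mm in height; truck still, flat (under 0.05 rad, raised under 10 mm) and under 40 mm from its start (all of step 3 and x of the grasp point in the frame of grip between -0.02 and 0.02 m and z of the grasp point in the frame of grip between -0.03 and 0.03 m and angle between truck's own z axis and vertical below 0.05 rad and height (world z) of truck below 0.01 m and distance of truck from where it was at the start of the episode below 0.04 m and linear speed of truck below 0.02 m/s); the arm keeps its last pose, push and grip.
It fails at once if the truck is dragged along the shelf or lifted (40 mm or more) (distance of truck from where it was at the start of the episode above 0.04 m).
It fails at once if the mallet is disturbed (moved more than 20 mm) (distance of mallet from where it was at the start of the episode above 0.02 m).
It fails at once if the screwdriver is disturbed (moved more than 20 mm) (distance of screwdriver from where it was at the start of the episode above 0.02 m).
It fails at once if the pliers are disturbed (moved more than 20 mm) (distance of pliers from where it was at the start of the episode above 0.02 m).
It fails at once if the spirit level is disturbed (moved more than 20 mm) (distance of level from where it was at the start of the episode above 0.02 m).
It also fails if it takes over 43 s, if anything falls off the work surface, if the arm or the gripper's body presses on something with over 40 N, if the wrist force passes 120 N, or if a joint passes its speed limit or range.

ROBOT

A 6-joint arm with a two-finger parallel gripper is mounted at the origin on the work surface. World frame = base frame: x ahead of the robot, y to its left, z up, the work surface at z = 0. Lengths are in m, angles in rad, forces in N, time in s.
With the tool pointing down it reaches from about 0.3 to 0.875 m from the base axis. Payload 6.4 kg.
Tool frame: the origin (TCP) lies midway between the tips of the shut fingers; the grasp point (between the pads) lies 19 mm behind it; z points along the fingers, x is the direction in which the jaws open and shut, and the axes are right-handed (so a half turn about z gives the same grasp; the last joint's range is limited). The gripper opens to 88 mm and grips with 3 to 60 N. Pads are 18 mm wide; open, the fingers measure 123 mm over their backs; the gripper's body (75 mm by 187 mm) begins 45 mm behind the grasp point.
Start: joints at [1.079, 0.181, 1.607, -0, 1.354, -0.206], TCP at [0.162, 0.552, 0.239] pointing down, gripper open.
Joint ranges: [-2.99, 2.99], [-0.89, 2.07], [0.3, 2.58], [-1.14, 4.28], [0, 2.63], [-3.12, 3.12]. Speed limits (rad/s): [2.57, 2.57, 3.01, 3.14, 3.14, 3.14].

INTERFACE

Orientations are given as a rotation vector (axis times angle).
In Python, from workcell import manip gives the robot as it stands.
- The arm moves only by the tool apply_moves, never from a script. Its argument "motion" is a list of rows, each an object of numbers: "tx", "ty", "tz": the shift along the tool's x, y, z in m; "rx", "ry", "rz": the turn, a rotation vector about the tool's x, y, z in degrees; "grip": the closure in counts, from 0 (fully open) to 255 (shut). In form: [{"tx": .., "ty": .., "tz": .., "rx": .., "ry": .., "rz": .., "grip": ..}, ...]. A call has 1 to 8 rows; each row shifts and turns the pose as measured when the row begins, along the tool's axes as they then stand; what a row does not reach is not made up. A row lasts 1/10 s, in which the tool goes at most 50 mm and 8.59 degrees, less where a joint would pass 70% of its speed; a pose out of reach is approached as far as the arm can. A call is refused whole if a number of a shift passes 0.05 or a number of a turn 8.59, either way. A call with a gripper value outside its range is refused whole. The fingers move at their own pace and stop on an object; the grip force is fixed at half the most. Time passes only in rows, so rows that do not move let the fingers close. It gives the time, the measured TCP pose, the force and the opening at its end, in the units of the state.
- manip.state(): the state, without advancing time (a new reading comes with each control period).
- manip.camera(name): name is "side" or "top" or "wrist"; returns a dict with "img" (384x512x3 uint8, red, green, blue), "depth" (384x512 float32, m along the optical axis (not along the pixel's ray), 0 where there is no reading), "fov_y" (degrees; the focal length in pixels is half the picture's height over the tangent of half this angle, whatever the lens; pixels are square), "cx", "cy" (the principal point, pixels), "camera_from_world" (4x4, takes a point from world to camera coordinates). Camera axes: x right, y down, z forward; pixel columns grow to the right and rows downward; lengths in m; the calibration is good to about 2 mm. A picture is of the moment at which its call begins.
- manip.hand_in(): hands the job in, once; it reports no verdict.
Trained networks look in a picture, given as the dict that the camera call returned (one of the last four; its "shot" number tells which), for a name from the list of things; names that differ only in an ending like _2 or _b are one class to them, and where a whole thing is asked for, a point or a joint stands for the part that bears it (a point fixed in the world has none). Each returns a list of dicts, best first, with "score" (0 to 1); they miss things now and then, are a little off and sometimes report something else, mostly with a low value. They report only what shows in the picture. A call takes as long as a camera call.
- manip.cut_out(picture, query): "pixels" (384x512 bool, what is visible of it) and "bbox" ([left, top, right, bottom] in pixels, round what is visible of it).
The state is a dict: "time": time; "joint_positions": joint angles; "qvel": joint speeds; "effort": joint torques, N m; "tcp_pos": TCP position; "orientation": TCP orientation; "ft_force": force on the tool from outside, world axes, zero at the start; "torque": the same for the moment, N m; "gripper_width": finger opening in m.
Only numpy, scipy, OpenCV 4.12 (cv2) and the standard library are available. Lean on these libraries where they do the work, as an engineer would, in place of code of your own. Each camera call takes 0.05 s, during which the arm holds its last target.

## Working session

There is one attempt and no reset: what is moved stays moved. The work goes in short steps, Python scripts to look and compute and a tool call to move; the robot and the scene stay as the last step left them, time stands still between calls to the robot, and variables do not carry over. Pictures are saved under pics/ and viewed, and the job is handed in when it is done.

Besides the shell and the picture viewer there is one more tool, called after "Emit:" as name(argument=value, ...), one argument or row to a line, values as JSON. apply_moves: Moves the arm, as the interface text tells. Its arguments: {"type":"object","properties":{"motion":{"type":"array","items":{"type":"object","properties":{"tx":{"type":"number"},"ty":{"type":"number"},"tz":{"type":"number"},"rx":{"type":"number"},"ry":{"type":"number"},"rz":{"type":"number"},"grip":{"type":"number"}}}}},"required":["motion"]}

```bash
mkdir -p pics && cat > h.py <<'E'
import numpy as np, cv2
from workcell import manip
def cam(n,f=None):
    c=manip.camera(n)
    if f: cv2.imwrite('pics/'+f,cv2.cvtColor(c['img'],cv2.COLOR_RGB2BGR))
    return c
def pts(c,mask):
    f=c['img'].shape[0]/2/np.tan(np.radians(c['fov_y'])/2)
    v,u=np.nonzero(mask&(c['depth']>0)); d=c['depth'][v,u]
    p=np.stack([(u-c['cx'])*d/f,(v-c['cy'])*d/f,d,np.ones_like(d)])
    return (np.linalg.inv(c['camera_from_world'])@p)[:3].T
E
python3 - <<'E'
from h import *
for n in ['top','side','wrist']:
    c=cam(n,n+'0.png')
    for q in ['button_top','grip','truck','mallet','screwdriver','pliers','level']:
        r=manip.cut_out(c,q)
        for k in r[:2]:
            P=pts(c,k['pixels'])
            print(n,q,round(k['score'],2),k['bbox'],k['pixels'].sum(),np.median(P,0).round(3) if len(P) else '',P.min(0).round(3) if len(P) else '',P.max(0).round(3) if len(P) else '')
print(manip.state())
E
```

```text
top grip 0.92 [206.0, 168.7, 306.4, 204.8] 1319 [0.581 0.023 0.052] [ 0.556 -0.086 -0.004] [0.626 0.135 0.059]
top truck 0.61 [180.1, 0.6, 312.9, 206.3] 18941 [0.838 0.053 0.061] [ 0.556 -0.093 -0.006] [1.07  0.217 0.078]
top mallet 0.65 [56.4, 251.7, 177.5, 303.7] 2389 [0.395 0.241 0.049] [ 0.348  0.193 -0.003] [0.448 0.451 0.056]
top screwdriver 0.77 [344.1, 215.2, 359.6, 306.6] 644 [ 0.402 -0.191  0.022] [ 0.344 -0.214 -0.004] [ 0.545 -0.18   0.029]
top pliers 0.63 [353.9, 140.9, 381.5, 223.4] 1047 [ 0.612 -0.229  0.013] [ 0.526 -0.257 -0.004] [ 0.71  -0.191  0.018]
top level 0.89 [150.2, 130.4, 178.4, 235.4] 2502 [0.603 0.236 0.021] [ 0.486  0.21  -0.004] [0.729 0.271 0.027]
side button_top 0.55 [272.4, 185.1, 288.3, 197.6] 109 [0.646 0.026 0.068] [0.633 0.016 0.059] [0.667 0.043 0.071]
side grip 0.59 [223.4, 183.7, 304.0, 239.4] 1280 [0.577 0.01  0.05 ] [ 0.552 -0.087 -0.004] [0.627 0.174 0.057]
side truck 0.86 [223.9, 103.2, 429.5, 240.4] 13093 [0.805 0.026 0.06 ] [ 0.552 -0.096 -0.17 ] [1.423 0.277 0.077]
side mallet 0.91 [95.5, 153.0, 164.5, 223.3] 1999 [0.388 0.216 0.039] [ 
[... 474 characters left out ...]
 0.43  0.019] [0.382 0.55  0.328]
{'time': 1.2, 'joint_positions': array([ 1.07866269e+00,  1.80814387e-01,  1.60701300e+00,  1.25493497e-05,
        1.35379971e+00, -2.06265451e-01]), 'qvel': array([-0.00028922, -0.00067144, -0.00049191, -0.00178279, -0.0009107 ,
        0.00031686]), 'effort': array([ 4.22279354e-04, -4.33852422e+01, -3.42165077e+01,  7.02584535e-02,
        3.10701295e-02, -3.34118022e-05]), 'tcp_pos': array([0.16210854, 0.55168323, 0.23870007]), 'orientation': array([ 2.51522732e+00,  1.88234276e+00, -5.71825694e-05]), 'ft_force': array([-0.00378749, -0.18474168,  0.33944024]), 'torque': array([-0.01151181, -0.00669378, -0.01197396]), 'gripper_width': 0.0882246306956113}
```

View pics/top0.png

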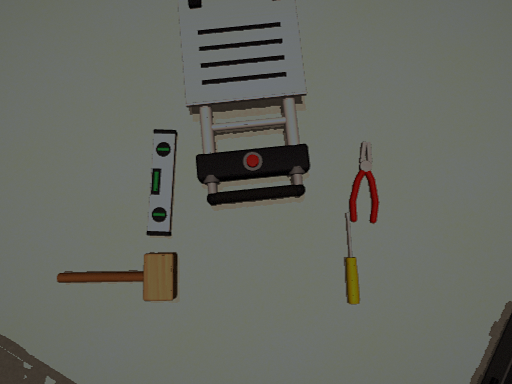

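View pics/side0.png

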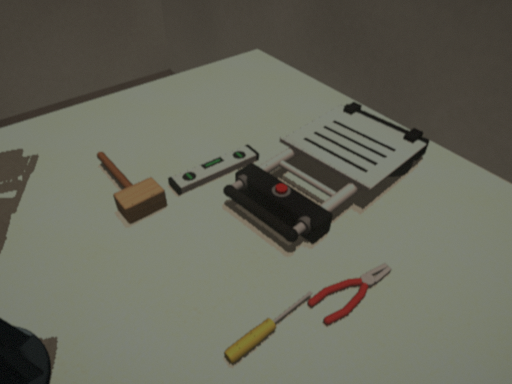

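```bash
python3 - <<'E'
from h import *
for n in ['top','side']:
    c=cam(n)
    hsv=cv2.cvtColor(c['img'],cv2.COLOR_RGB2HSV)
    m=((hsv[...,0]<10)|(hsv[...,0]>170))&(hsv[...,1]>130)&(hsv[...,2]>60)
    nn,l,s,ce=cv2.connectedComponentsWithStats(m.astype(np.uint8))
    for i in range(1,nn):
        if s[i,4]>15:
            P=pts(c,l==i); print(n,s[i],P.mean(0).round(4),P.min(0).round(3),P.max(0).round(3)) if len(P) else 0
            T=P[P[:,2]>0.065] if len(P) else []
            if len(T): print('  top',(T.min(0)/2+T.max(0)/2).round(4),T.mean(0).round(4))
    r=manip.cut_out(c,'grip')[0]; P=pts(c,r['pixels']); P=P[(P[:,2]>.045)]
    (d,cc)=(cv2.fitLine(P[:,:2].astype(np.float32),cv2.DIST_HUBER,0,.01,.01).ravel(),0)
    print('gripline',d, np.degrees(np.arctan2(d[1],d[0])),P.min(0),P.max(0))
    r=manip.cut_out(c,'truck')[0]; P=pts(c,r['pixels']); P=P[(P[:,2]>.045)&(P[:,0]<1.1)]
    print('truck rect',cv2.minAreaRect(P[:,:2].astype(np.float32)))
E
```

```text
top [247 154  12  13 120] [0.6505 0.0311 0.0688] [0.637 0.019 0.059] [0.665 0.043 0.074]
  top [0.651  0.0308 0.0693] [0.6503 0.0309 0.0689]
top [350 170  29  53 593] [ 0.5857 -0.2228  0.013 ] [ 0.525 -0.254 -0.   ] [ 0.644 -0.191  0.018]
gripline [ 0.12370557 -0.992319    0.58177006  0.01483819] -82.89398 [ 0.55563868 -0.08544129  0.04502961] [0.62554131 0.12929033 0.0578288 ]
truck rect ((0.8045316934585571, 0.04916132241487503), (0.47779837250709534, 0.2700333893299103), 7.121408939361572)
side [276 183  12  10  92] [0.649  0.0319 0.0674] [0.634 0.017 0.055] [0.673 0.056 0.071]
  top [0.6475 0.03   0.0681] [0.647  0.0295 0.0687]
side [308 279  61  45 806] [ 0.58   -0.2264  0.0128] [ 0.522 -0.256  0.   ] [ 0.642 -0.189  0.017]
gripline [ 0.12573642 -0.9920637   0.57619166  0.01012383] -82.77671 [ 0.5538356  -0.08580872  0.04500317] [0.62411739 0.12361618 0.05748127]
truck rect ((0.8166989088058472, 0.05026940256357193), (0.509578287601471, 0.26934951543807983), 7.238062381744385)
```

The views agree. The truck's yaw is about 7.1°, the button is at about (0.650, 0.031) (red disc near pixel (252,160) in the top view), and the black bar (rows 185-204) is at about (0.580, 0.022). The tools are well clear of it. I'll move over with the fingers shut and turn the jaws along the truck's x.

Emit:
apply_moves(
  motion=[
    {"tx":-0.023,"ty":0.039,"rz":8.3,"grip":255},
    {"tx":-0.017,"ty":0.042,"rz":8.3,"grip":255},
    {"tx":-0.011,"ty":0.044,"rz":8.3,"grip":255},
    {"tx":-0.004,"ty":0.045,"rz":8.3,"grip":255},
    {"tx":0.002,"ty":0.045,"rz":8.3,"grip":255},
    {"tx":0.009,"ty":0.044,"rz":8.3,"grip":255},
    {"tx":0.015,"ty":0.042,"rz":8.3,"grip":255},
    {"tx":0.021,"ty":0.04,"rz":8.3,"grip":255},
  ],
)

```text
$.motion[0]: bad value
```

```bash
cat >> h.py <<'E'
from scipy.spatial.transform import Rotation as Rn
def rel(target,yaw=7.1):
    s=manip.state(); R=Rn.from_rotvec(s['orientation'])
    Y=np.radians(yaw); X=np.array([np.cos(Y),np.sin(Y),0]);Z=np.array([0,0,-1.])
    G=Rn.from_matrix(np.stack([X,np.cross(Z,X),Z],1))
    print('t',round(s['time'],2),'tcp',s['tcp_pos'].round(4),'F',s['ft_force'].round(2),'w',round(s['gripper_width'],4),'q',s['joint_positions'].round(2))
    print('shift tool',R.inv().apply(np.array(target)-s['tcp_pos']).round(4),'turn',np.degrees((R.inv()*G).as_rotvec()).round(2))
E
python3 -c "
from h import *
rel([.65,.031,.12])"
```

```text
t 1.5 tcp [0.1621 0.5517 0.2387] F [-0.29  0.12  0.52] w 0.0885 q [ 1.08  0.18  1.61 -0.    1.35 -0.21]
shift tool [-0.362   0.6149  0.1187] turn [ 0.    0.   66.53]
```

The call was refused, possibly because every field has to be given. I'll retry with complete rows.

Emit:
apply_moves(
  motion=[
    {"tx":-0.023,"ty":0.039,"tz":0,"rx":0,"ry":0,"rz":8.3,"grip":255},
    {"tx":-0.017,"ty":0.042,"tz":0,"rx":0,"ry":0,"rz":8.3,"grip":255},
    {"tx":-0.011,"ty":0.044,"tz":0,"rx":0,"ry":0,"rz":8.3,"grip":255},
    {"tx":-0.004,"ty":0.045,"tz":0,"rx":0,"ry":0,"rz":8.3,"grip":255},
    {"tx":0.002,"ty":0.045,"tz":0,"rx":0,"ry":0,"rz":8.3,"grip":255},
    {"tx":0.009,"ty":0.044,"tz":0,"rx":0,"ry":0,"rz":8.3,"grip":255},
    {"tx":0.015,"ty":0.042,"tz":0,"rx":0,"ry":0,"rz":8.3,"grip":255},
    {"tx":0.021,"ty":0.04,"tz":0,"rx":0,"ry":0,"rz":8.3,"grip":255},
  ],
)

```text
time: 2.3
tcp_pos: [0.4102, 0.2806, 0.2394]
orientation: [-3.134, -0.149, -0.004]
ft_force: [0.9, 0.1, -0.5]
gripper_width: 0.0264
```

```bash
python3 -c "
from h import *
rel([.65,.031,.12])"
```

```text
t 2.3 tcp [0.4102 0.2806 0.2394] F [ 0.89  0.1  -0.53] w 0.0264 q [0.36 0.   1.8  0.   1.34 0.26]
shift tool [0.2146 0.2716 0.1191] turn [-0.2  -0.17 -1.65]
```

Emit:
apply_moves(
  motion=[
    {"tx":0.027,"ty":0.034,"tz":0,"rx":0,"ry":0,"rz":-1.6,"grip":255},
    {"tx":0.027,"ty":0.034,"tz":0,"rx":0,"ry":0,"rz":0,"grip":255},
    {"tx":0.027,"ty":0.034,"tz":0,"rx":0,"ry":0,"rz":0,"grip":255},
    {"tx":0.027,"ty":0.034,"tz":0,"rx":0,"ry":0,"rz":0,"grip":255},
    {"tx":0.027,"ty":0.034,"tz":0.01,"rx":0,"ry":0,"rz":0,"grip":255},
    {"tx":0.027,"ty":0.034,"tz":0.02,"rx":0,"ry":0,"rz":0,"grip":255},
    {"tx":0.027,"ty":0.034,"tz":0.02,"rx":0,"ry":0,"rz":0,"grip":255},
    {"tx":0,"ty":0,"tz":0,"rx":0,"ry":0,"rz":0,"grip":255},
  ],
)

```text
time: 3.1
tcp_pos: [0.6373, 0.0503, 0.1895]
orientation: [-3.133, -0.177, -0.015]
ft_force: [-1.5, 0.7, -0.5]
gripper_width: 0.0001
```

```bash
python3 -c "
from h import *
rel([.65,.031,.10])"
```

```text
t 3.1 tcp [0.6373 0.0503 0.1895] F [-1.48  0.73 -0.45] w 0.0001 q [-0.11  0.36  1.49  0.    1.29 -0.22]
shift tool [0.0096 0.0208 0.0895] turn [-0.15 -0.56 -0.65]
```

Emit:
apply_moves(
  motion=[
    {"tx":0.01,"ty":0.02,"tz":0.02,"rx":0,"ry":-0.5,"rz":-0.6,"grip":255},
    {"tx":0.001,"ty":0.002,"tz":0.03,"rx":0,"ry":0,"rz":0,"grip":255},
    {"tx":0,"ty":0,"tz":0.03,"rx":0,"ry":0,"rz":0,"grip":255},
    {"tx":0,"ty":0,"tz":0,"rx":0,"ry":0,"rz":0,"grip":255},
    {"tx":0,"ty":0,"tz":0,"rx":0,"ry":0,"rz":0,"grip":255},
  ],
)

```text
time: 3.6
tcp_pos: [0.6522, 0.0291, 0.1088]
orientation: [-3.132, -0.19, -0.002]
ft_force: [0.2, -0.7, 1.1]
gripper_width: -0.0
```

```bash
python3 -c "
from h import *
rel([.65,.031,.08])
cam('side','s1.png');cam('wrist','w1.png')"
```

```text
t 3.6 tcp [0.6522 0.0291 0.1088] F [ 0.17 -0.69  1.12] w -0.0 q [-0.14  0.48  1.5   0.    1.16 -0.26]
shift tool [-0.002  -0.002   0.0288] turn [-0.19 -0.1  -0.15]
```

View pics/s1.png

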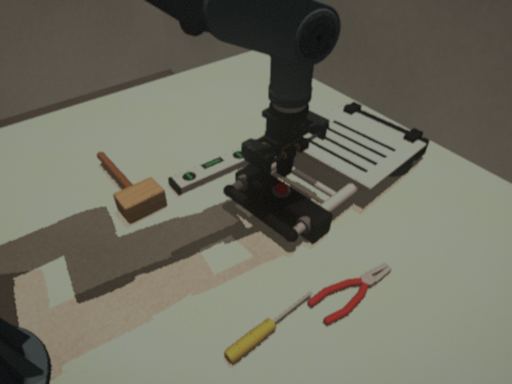

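View pics/w1.png

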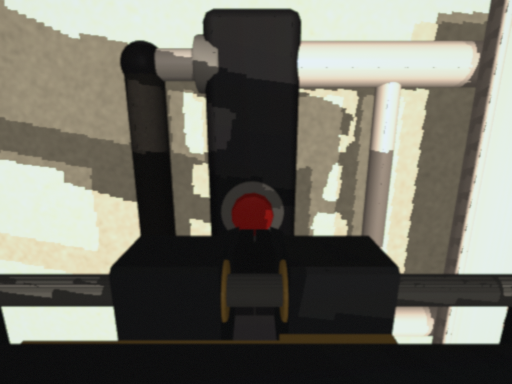

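The side view shows the fingers above the button. In the wrist view the red button (252,213) is centred on the finger column, and the truck's axes line up with the tool. Going down.

Emit:
apply_moves(
  motion=[
    {"tx":-0.002,"ty":-0.002,"tz":0.018,"rx":0,"ry":0,"rz":0,"grip":255},
    {"tx":0,"ty":0,"tz":0.016,"rx":0,"ry":0,"rz":0,"grip":255},
    {"tx":0,"ty":0,"tz":0,"rx":0,"ry":0,"rz":0,"grip":255},
    {"tx":0,"ty":0,"tz":0,"rx":0,"ry":0,"rz":0,"grip":255},
  ],
)

```text
time: 4.1
tcp_pos: [0.6542, 0.0318, 0.0815]
orientation: [-3.134, -0.194, -0.02]
ft_force: [0.3, 0.0, -0.7]
gripper_width: 0.0006
```

```bash
python3 -c "
from h import *
rel([.65,.031,.063])"
```

```text
t 4.1 tcp [0.6542 0.0318 0.0815] F [ 0.31  0.01 -0.7 ] w 0.0006 q [-0.13  0.51  1.51  0.    1.11 -0.26]
shift tool [-0.0045  0.0003  0.0184] turn [-0.02 -0.74 -0.03]
```

Emit:
apply_moves(
  motion=[
    {"tx":-0.003,"ty":0,"tz":0.008,"rx":0,"ry":-0.5,"rz":0,"grip":255},
    {"tx":0,"ty":0,"tz":0.006,"rx":0,"ry":0,"rz":0,"grip":255},
    {"tx":0,"ty":0,"tz":0.004,"rx":0,"ry":0,"rz":0,"grip":255},
  ],
)

```text
time: 4.4
tcp_pos: [0.6527, 0.0313, 0.0655]
orientation: [3.135, 0.194, 0.011]
ft_force: [-1.4, 0.0, 3.5]
gripper_width: 0.0006
```

```bash
python3 -c "
from h import *
rel([.65,.031,.063])"
```

```text
t 4.4 tcp [0.6527 0.0313 0.0655] F [-1.42  0.02  3.48] w 0.0006 q [-0.13  0.54  1.52  0.    1.08 -0.26]
shift tool [-0.0027 -0.      0.0025] turn [ 0.03 -0.39 -0.02]
```

Emit:
apply_moves(
  motion=[
    {"tx":0,"ty":0,"tz":0.003,"rx":0,"ry":0,"rz":0,"grip":255},
    {"tx":0,"ty":0,"tz":0.003,"rx":0,"ry":0,"rz":0,"grip":255},
  ],
)

```text
time: 4.6
tcp_pos: [0.6529, 0.0313, 0.0629]
orientation: [3.135, 0.195, 0.01]
ft_force: [-17.2, 0.8, 36.4]
gripper_width: 0.0003
```

```bash
python3 -c "
from h import *
rel([.65,.031,.063])
c=cam('side','s2.png')
r=manip.cut_out(c,'grip')
P=pts(c,r[0]['pixels']);P=P[P[:,2]>.045];print(np.median(P,0),r[0]['score'])"
```

```text
t 4.6 tcp [0.6529 0.0313 0.0629] F [-17.22   0.77  36.41] w 0.0003 q [-0.13  0.54  1.51  0.    1.08 -0.26]
shift tool [-0.003  -0.0001 -0.0001] turn [ 0.04 -0.35  0.  ]
[ 0.55921676 -0.00128542  0.05104379] 0.71
```

View pics/s2.png

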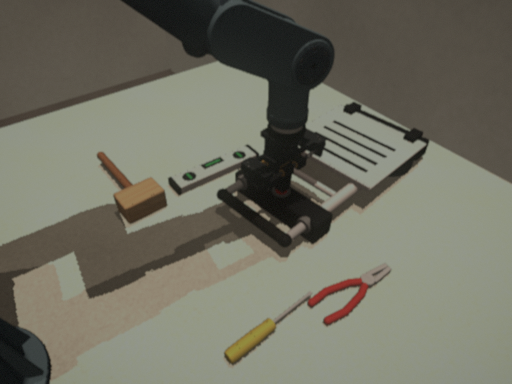

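The button bottomed out at 36 N, and the side view shows the handle sprung out: the bar (217-290, 195-240) is further from the head. Raising straight up.

Emit:
apply_moves(
  motion=[
    {"tx":0,"ty":0,"tz":-0.02,"rx":0,"ry":0,"rz":0,"grip":255},
    {"tx":0,"ty":0,"tz":-0.03,"rx":0,"ry":0,"rz":0,"grip":255},
    {"tx":0,"ty":0,"tz":-0.03,"rx":0,"ry":0,"rz":0,"grip":115},
    {"tx":-0.04,"ty":0,"tz":-0.01,"rx":0,"ry":0,"rz":0,"grip":115},
    {"tx":-0.04,"ty":0,"tz":0,"rx":0,"ry":0,"rz":0,"grip":115},
    {"tx":0,"ty":0,"tz":0,"rx":0,"ry":0,"rz":0,"grip":115},
  ],
)

```text
time: 5.3
tcp_pos: [0.5715, 0.0208, 0.1549]
orientation: [3.135, 0.195, 0.012]
ft_force: [0.0, 0.2, -0.2]
gripper_width: 0.0308
```

```bash
python3 -c "
from h import *
rel([.56,.02,.10])
for n in ['top','side']:
  c=cam(n,n+'3.png')
  hsv=cv2.cvtColor(c['img'],cv2.COLOR_RGB2HSV)
  for r in manip.cut_out(c,'grip')[:1]:
    P=pts(c,r['pixels']);P=P[(P[:,2]>.045)&(P[:,2]<.06)];d=cv2.fitLine(P[:,:2].astype(np.float32),cv2.DIST_HUBER,0,.01,.01).ravel();print(n,r['score'],r['bbox'],np.median(P,0),P.min(0),P.max(0),np.degrees(np.arctan2(d[1],d[0])))
  for r in manip.cut_out(c,'button_top')[:1]:
    P=pts(c,r['pixels']);print('btn',r['score'],np.median(P,0))
cam('wrist','wrist3.png')
"
```

```text
t 5.3 tcp [0.5715 0.0208 0.1549] F [ 0.01  0.21 -0.19] w 0.0308 q [-0.17  0.26  1.7   0.    1.18 -0.3 ]
shift tool [-0.0119 -0.0007  0.0548] turn [ 0.08 -0.44  0.01]
top 0.89 [210.5, 189.8, 308.7, 212.7] [0.55322666 0.09132606 0.0518909 ] [ 0.53568611 -0.08763034  0.04503284] [0.58439418 0.12128762 0.05823337] -84.765465
side 0.94 [217.7, 180.8, 305.7, 246.9] [ 5.59297683e-01 -4.09337656e-04  5.13076456e-02] [ 0.53328533 -0.08806541  0.04500523] [0.62339739 0.12656113 0.05697143] -80.83753
btn 0.49 [0.64635365 0.02862656 0.06445462]
```

View pics/wrist3.png

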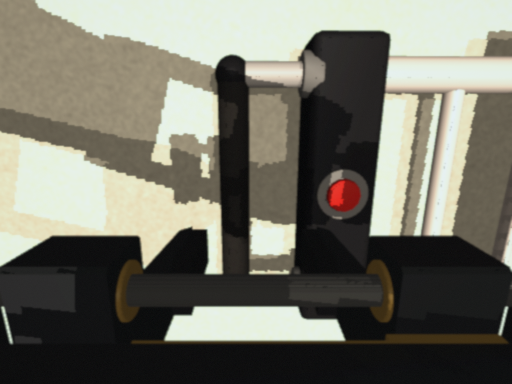

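View pics/side3.png

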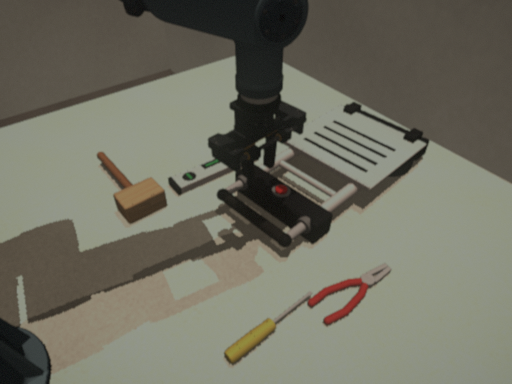

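The handle is out and the button is free (its top is at about 66 mm, so partly down). In the wrist view the bar is at column 233, left of centre. I'll measure it with the wrist depth.

```bash
python3 -c "
from h import *
c=cam('wrist')
m=np.zeros((384,512),bool);m[100:240,205:262]=1
P=pts(c,m);P=P[(P[:,2]>.044)&(P[:,2]<.062)]
u=np.array([np.cos(np.radians(7.1)),np.sin(np.radians(7.1))]);v=np.array([-u[1],u[0]])
a=(P[:,:2]-[.65,.031])@u;b=(P[:,:2]-[.65,.031])@v
for lo in np.arange(-.12,.12,.03):
  k=(b>lo)&(b<lo+.03)
  if k.sum()>20: print(round(lo,2),k.sum(),np.percentile(a[k],[2,50,98]).round(4),P[k,2].max().round(4))
rel([.561,.020,.10])
"
```

```text
-0.06 380 [-0.1018 -0.089  -0.0777] 0.0562
-0.03 945 [-0.102  -0.0896 -0.0784] 0.056
0.0 1010 [-0.102  -0.0896 -0.0783] 0.0566
0.03 1116 [-0.1019 -0.0895 -0.0782] 0.0565
0.06 611 [-0.1017 -0.0897 -0.0781] 0.0561
t 5.7 tcp [0.5765 0.0206 0.1557] F [-0.23  1.17  0.95] w 0.0485 q [-0.17  0.26  1.68  0.    1.18 -0.3 ]
shift tool [-0.0161 -0.0015  0.0555] turn [ 0.13 -0.66  0.03]
```

The bar is at -0.0895 m along the truck, or world (0.561, 0.020), which matches. Opening is 48 mm. Descending.

Emit:
apply_moves(
  motion=[
    {"tx":-0.016,"ty":-0.001,"tz":0.01,"rx":0,"ry":-0.6,"rz":0,"grip":112},
    {"tx":0,"ty":0,"tz":0.03,"rx":0,"ry":0,"rz":0,"grip":112},
    {"tx":0,"ty":0,"tz":0.03,"rx":0,"ry":0,"rz":0,"grip":112},
    {"tx":0,"ty":0,"tz":0,"rx":0,"ry":0,"rz":0,"grip":112},
    {"tx":0,"ty":0,"tz":0,"rx":0,"ry":0,"rz":0,"grip":112},
  ],
)

```text
time: 6.2
tcp_pos: [0.564, 0.0194, 0.0844]
orientation: [3.133, 0.196, 0.006]
ft_force: [1.2, -0.1, 0.6]
gripper_width: 0.0499
```

```bash
python3 -c "
from h import *
rel([.561,.020,.023])"
```

```text
t 6.2 tcp [0.564  0.0194 0.0844] F [ 1.24 -0.1   0.64] w 0.0499 q [-0.17  0.34  1.75 -0.    1.05 -0.3 ]
shift tool [-0.0031 -0.0012  0.0614] turn [ 0.18 -0.2   0.07]
```

Emit:
apply_moves(
  motion=[
    {"tx":-0.003,"ty":-0.001,"tz":0.02,"rx":0,"ry":-0.2,"rz":0,"grip":112},
    {"tx":-0.001,"ty":0,"tz":0.02,"rx":0,"ry":0,"rz":0,"grip":112},
    {"tx":0,"ty":0,"tz":0.018,"rx":0,"ry":0,"rz":0,"grip":112},
    {"tx":0,"ty":0,"tz":0,"rx":0,"ry":0,"rz":0,"grip":112},
    {"tx":0,"ty":0,"tz":0,"rx":0,"ry":0,"rz":0,"grip":112},
  ],
)

```text
time: 6.7
tcp_pos: [0.567, 0.0189, 0.0329]
orientation: [3.13, 0.197, 0.018]
ft_force: [-0.1, 0.4, -0.1]
gripper_width: 0.0489
```

```bash
python3 -c "
from h import *
rel([.561,.020,.023])
cam('side','s4.png')"
```

```text
t 6.7 tcp [0.567  0.0189 0.0329] F [-0.15  0.35 -0.08] w 0.0489 q [-0.17  0.43  1.76 -0.    0.94 -0.3 ]
shift tool [-0.006  -0.0019  0.0098] turn [ 0.37 -0.63  0.11]
```

View pics/s4.png

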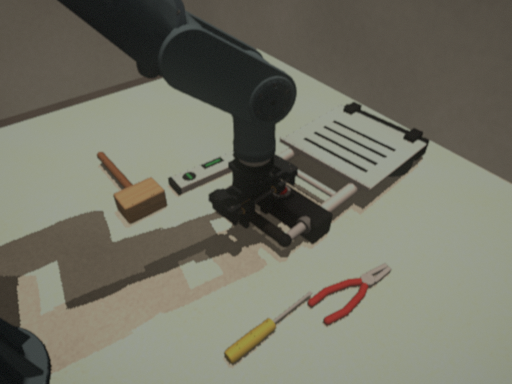

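Emit:
apply_moves(
  motion=[
    {"tx":-0.005,"ty":-0.001,"tz":0.007,"rx":0.3,"ry":-0.6,"rz":0.1,"grip":112},
    {"tx":0,"ty":0,"tz":0,"rx":0,"ry":0,"rz":0,"grip":112},
    {"tx":0,"ty":0,"tz":0,"rx":0,"ry":0,"rz":0,"grip":112},
  ],
)

```text
time: 7.05
tcp_pos: [0.5638, 0.019, 0.0286]
orientation: [3.134, 0.195, 0.007]
ft_force: [-0.8, -0.4, 0.2]
gripper_width: 0.0495
```

```bash
python3 -c "
from h import *
rel([.561,.020,.023])"
```

```text
t 7.05 tcp [0.5638 0.019  0.0286] F [-0.75 -0.45  0.18] w 0.0495 q [-0.18  0.43  1.77 -0.    0.94 -0.3 ]
shift tool [-0.0027 -0.0014  0.0056] turn [ 0.13 -0.26  0.01]
```

Emit:
apply_moves(
  motion=[
    {"tx":-0.003,"ty":-0.001,"tz":0.006,"rx":0.1,"ry":-0.3,"rz":0,"grip":130},
    {"tx":0,"ty":0,"tz":0,"rx":0,"ry":0,"rz":0,"grip":160},
    {"tx":0,"ty":0,"tz":0,"rx":0,"ry":0,"rz":0,"grip":200},
    {"tx":0,"ty":0,"tz":0,"rx":0,"ry":0,"rz":0,"grip":255},
    {"tx":0,"ty":0,"tz":0,"rx":0,"ry":0,"rz":0,"grip":255},
    {"tx":0,"ty":0,"tz":0,"rx":0,"ry":0,"rz":0,"grip":255},
    {"tx":0,"ty":0,"tz":0,"rx":0,"ry":0,"rz":0,"grip":255},
  ],
)

```text
time: 7.75
tcp_pos: [0.5607, 0.0196, 0.0226]
orientation: [3.135, 0.195, -0.001]
ft_force: [0.1, 1.1, 0.5]
gripper_width: 0.0243
```

```bash
python3 -c "
from h import *
rel([.561,.020,.023])
c=cam('side','s5.png')"
```

```text
t 7.75 tcp [0.5607 0.0196 0.0226] F [0.14 1.06 0.47] w 0.0243 q [-0.18  0.44  1.77 -0.    0.93 -0.3 ]
shift tool [ 0.0003 -0.0003 -0.0004] turn [0.03 0.04 0.01]
```

View pics/s5.png

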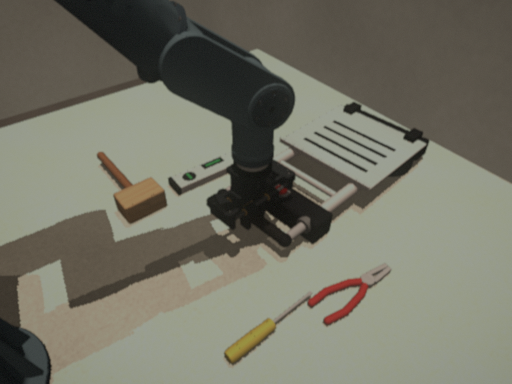

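The bar is gripped (opening 24 mm, low side force). Pulling along -x of the tool.

Emit:
apply_moves(
  motion=[
    {"tx":-0.01,"ty":0,"tz":0,"rx":0,"ry":0,"rz":0,"grip":255},
    {"tx":-0.01,"ty":0,"tz":0,"rx":0,"ry":0,"rz":0,"grip":255},
    {"tx":-0.01,"ty":0,"tz":0,"rx":0,"ry":0,"rz":0,"grip":255},
    {"tx":-0.01,"ty":0,"tz":0,"rx":0,"ry":0,"rz":0,"grip":255},
    {"tx":-0.01,"ty":0,"tz":0,"rx":0,"ry":0,"rz":0,"grip":255},
  ],
)

```text
time: 8.3
tcp_pos: [0.5101, 0.0133, 0.0226]
orientation: [3.135, 0.195, 0.008]
ft_force: [4.0, 0.3, -3.7]
gripper_width: 0.0247
```

```bash
python3 -c "
from h import *
rel([.4307,.0037,.023])"
```

```text
t 8.3 tcp [0.5101 0.0133 0.0226] F [ 4.02  0.3  -3.74] w 0.0247 q [-0.21  0.35  1.91  0.    0.88 -0.33]
shift tool [-0.08   -0.0002 -0.0008] turn [ 0.06 -0.29  0.01]
```

Emit:
apply_moves(
  motion=[
    {"tx":-0.01,"ty":0,"tz":0,"rx":0,"ry":0,"rz":0,"grip":255},
    {"tx":-0.01,"ty":0,"tz":0,"rx":0,"ry":0,"rz":0,"grip":255},
    {"tx":-0.01,"ty":0,"tz":0,"rx":0,"ry":0,"rz":0,"grip":255},
    {"tx":-0.01,"ty":0,"tz":0,"rx":0,"ry":0,"rz":0,"grip":255},
  ],
)

```text
time: 8.7
tcp_pos: [0.4668, 0.008, 0.0226]
orientation: [3.135, 0.194, 0.01]
ft_force: [4.9, 1.7, -3.8]
gripper_width: 0.0245
```

```bash
python3 -c "
from h import *
rel([.4307,.0037,.023])
c=cam('top','t6.png')
for q in ['button_top','grip','truck']:
  for r in manip.cut_out(c,q)[:1]:
    P=pts(c,r['pixels']);print(q,r['score'],np.median(P,0),r['bbox'])
"
```

```text
t 8.7 tcp [0.4668 0.008  0.0226] F [ 4.91  1.66 -3.83] w 0.0245 q [-0.24  0.27  2.01  0.    0.85 -0.36]
shift tool [-0.0364 -0.0001 -0.0007] turn [ 0.06 -0.35 -0.02]
grip 0.67 [0.55290827 0.10263319 0.04939995] [205.8, 173.1, 309.2, 251.6]
truck 0.57 [0.84556302 0.05783739 0.06151849] [180.9, 0.0, 309.3, 252.2]
```

View pics/t6.png

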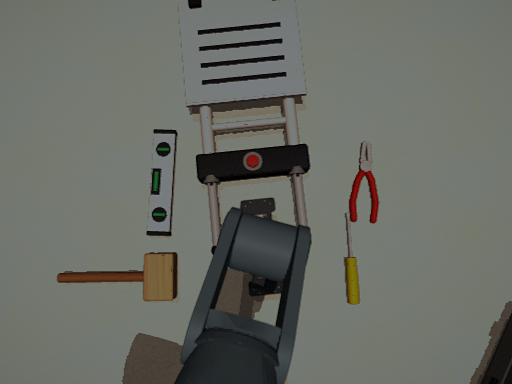

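The truck head hasn't moved (button still at pixel (252,160)) and the tubes are extending. Next I'll approach the second stop.

Emit:
apply_moves(
  motion=[
    {"tx":-0.01,"ty":0,"tz":0,"rx":0,"ry":0,"rz":0,"grip":255},
    {"tx":-0.01,"ty":0,"tz":0,"rx":0,"ry":0,"rz":0,"grip":255},
    {"tx":-0.008,"ty":0,"tz":0,"rx":0,"ry":0,"rz":0,"grip":255},
    {"tx":0,"ty":0,"tz":0,"rx":0,"ry":0,"rz":0,"grip":255},
  ],
)

```text
time: 9.3
tcp_pos: [0.4382, 0.0043, 0.0225]
orientation: [3.135, 0.194, 0.011]
ft_force: [-0.4, -1.3, -0.9]
gripper_width: 0.0243
```

```bash
python3 -c "
from h import *
rel([.4307,.0037,.023])"
```

```text
t 9.3 tcp [0.4382 0.0043 0.0225] F [-0.43 -1.29 -0.95] w 0.0243 q [-0.26  0.22  2.09  0.    0.83 -0.39]
shift tool [-0.0075 -0.0003 -0.0005] turn [ 0.07 -0.38 -0.01]
```

Emit:
apply_moves(
  motion=[
    {"tx":-0.005,"ty":0,"tz":0,"rx":0,"ry":0,"rz":0,"grip":255},
    {"tx":-0.004,"ty":0,"tz":0,"rx":0,"ry":0,"rz":0,"grip":255},
  ],
)

```text
time: 9.5
tcp_pos: [0.4291, 0.0031, 0.0225]
orientation: [3.135, 0.194, 0.012]
ft_force: [13.3, 3.0, -4.1]
gripper_width: 0.0247
```

```bash
cat > m.py <<'E'
from h import *
rel([.4307,.0037,.023])
import sys
u=np.array([.9923,.1236])
for n in ['top','side']:
    c=cam(n,n+sys.argv[1]+'.png')
    hsv=cv2.cvtColor(c['img'],cv2.COLOR_RGB2HSV)
    m=((hsv[...,0]<10)|(hsv[...,0]>170))&(hsv[...,1]>130)&(hsv[...,2]>60)
    m[:140]=0;m[205:]=0;m[:,:240]=0;m[:,300:]=0
    P=pts(c,m); print(n,len(P),np.median(P,0).round(4),np.percentile(P[:,2],[50,70,90]).round(4))
    r=manip.cut_out(c,'grip')
    if r:
        P=pts(c,r[0]['pixels']);P=P[(P[:,2]>.045)&(P[:,2]<.06)];a=(P[:,:2]-[.65,.031])@u
        print('grip',r[0]['score'],len(P),np.percentile(a,[2,10,50]).round(4))
E
python3 m.py 7
```

```text
t 9.5 tcp [0.4291 0.0031 0.0225] F [13.27  2.97 -4.06] w 0.0247 q [-0.27  0.2   2.11  0.    0.83 -0.4 ]
shift tool [ 0.0017 -0.0004 -0.0004] turn [ 0.07 -0.43 -0.03]
top 120 [0.6505 0.0317 0.0688] [0.0688 0.0697 0.071 ]
grip 0.62 1350 [-0.2207 -0.1991 -0.129 ]
side 101 [0.6479 0.0301 0.0685] [0.0685 0.069  0.0697]
grip 0.64 1302 [-0.2367 -0.2339 -0.2035]
```

Pull force rose to 13 N, so it's at the firm stop, and the button top is back at its starting height. I'll hold and verify.

Emit:
apply_moves(
  motion=[
    {"tx":0,"ty":0,"tz":0,"rx":0,"ry":0,"rz":0,"grip":255},
    {"tx":0,"ty":0,"tz":0,"rx":0,"ry":0,"rz":0,"grip":255},
    {"tx":-0.001,"ty":0,"tz":0,"rx":0,"ry":0,"rz":0,"grip":255},
    {"tx":0,"ty":0,"tz":0,"rx":0,"ry":0,"rz":0,"grip":255},
  ],
)

```text
time: 10.1
tcp_pos: [0.4292, 0.0031, 0.0225]
orientation: [3.135, 0.193, 0.014]
ft_force: [1.7, -0.1, -1.3]
gripper_width: 0.0248
```

```bash
python3 m.py 8
```

```text
t 10.1 tcp [0.4292 0.0031 0.0225] F [ 1.73 -0.07 -1.33] w 0.0248 q [-0.27  0.2   2.11  0.    0.83 -0.4 ]
shift tool [ 0.0016 -0.0004 -0.0005] turn [ 0.07 -0.52 -0.04]
top 121 [0.6507 0.0317 0.0691] [0.0691 0.0698 0.0709]
grip 0.7 1396 [-0.2216 -0.2005 -0.1293]
side 101 [0.6479 0.0295 0.0682] [0.0682 0.0688 0.07  ]
grip 0.72 1316 [-0.2364 -0.2337 -0.2012]
```

View pics/side8.png

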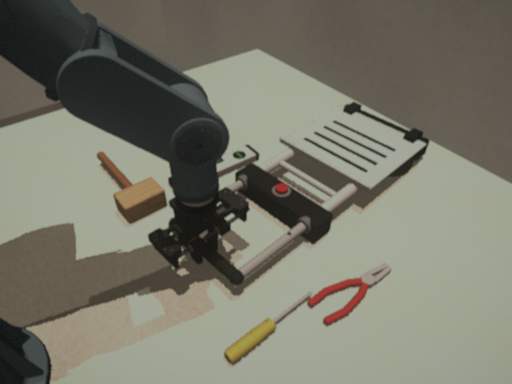

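The side view shows the handle fully extended, the bar still gripped near (215,260), the button up at (282,188), and the tools and truck where they were. Handing in.

```bash
python3 -c "
from h import *
print(manip.hand_in())
rel([.4307,.0037,.023])"
```

```text
the job is handed in; nothing more can be done
None
the job is handed in; nothing more can be done
```

I pressed the red button down with the shut fingers and lifted clear, and the handle sprung out about 20 mm. I then gripped the bar and pulled it past the first click to the second stop, and handed in at about 10.2 s with the bar still held. The hand-in reports no verdict, so nothing confirms the judged result.

**Last checks:**
- **Handle:** about 152 mm out, worked out from the tool position. The pull rose to 13 N at the firm end and was about 2 N while holding.
- **Button:** its top is back at about 69 mm, the same as at the start, so it has popped up.
- **Truck:** the button's position shifted by less than 1 mm.
- **Grip:** the finger opening reads 24.8 mm on the 26 mm bar. I have no direct reading of the grip force; the gripper's setting is half its most.
- **Tools:** by eye, none moved in the top or side pictures; I did not re-measure them.

**What did not go cleanly:**
- The first move call was refused, and it went through once every field was filled in.
- Pressing the button peaked at 36 N on the wrist, much more than the 4 N needed. That is under the 40 N limit, which applies to the arm and gripper body rather than the fingertips.

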